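# Let two cans out of the gravity-feed can rack

## Task

Get two cans out of the sloping can rack: push its pulled-out catch tray fully home with the fingertips, then work the release lever by pressing its side paddle all the way down and letting it come up again, once for each can, so that two cans lie in the tray and the last one stays in the rack behind the gate. Only push and press - do not touch the cans and do not disturb the other things on the table - and finish with the tray home and the lever back up.

Things in the scene. Friction and masses are not known exactly. Their poses are not given: they have to be found in the camera images.
- can_rack: Wooden gravity-feed can rack, fixed, 345 x 102 mm, 115 mm high with its three cans, 140 mm at the lever. Origin on the table under the lever's pivot, on the centre line; x level along the lane, pointing UPHILL (cans roll to -x), y across, z up. 15 mm high runner strips at y = +-46 mm from x = -158 to 187 mm guide the tray. The lever's paddle is on the -y side, the robot's side.
- paddle (a point): Centre of the top face of the lever's black finger paddle, 40 mm (x) by 38 mm (y), 6 mm thick, beside the lane, clear of the cans. In the rack's frame x = 43, y = -64, z = 127 mm at rest (uphill end tilted up 0.47 rad), x = 50, y = -64, z = 88 mm fully pressed (tilted down 0.23 rad). Site x along the lever, z out of the face.
- release_lever (a joint): Spring-returned seesaw lever, rad: 0 = rest (paddle up, gate rod down before the lowest can), 0.70 = pressed to the stop. Pressing the paddle lifts the gate rod and drops a second rod behind the lowest can. Above 0.55 the lowest can rolls out, the next is held; back below 0.2 the next rolls to the gate. Takes 3 N to start, 5 to 8 N at the end; does not latch.
- gate_rod (a point): Middle of the gate rod, a cross rod with a slippery white sleeve of 8 mm diameter above the lane at the downhill end of the lever, which holds back the lowest can.
- catch_tray (a joint): How far the tray is pulled out downhill (rack's -x), m: 0 = fully home at a hard stop, its rear edge under the lane's lip; it starts 0.06 to 0.09 out, where a can would drop behind it. Slides stiffly (about 2 N) and stays where it is left.
- tray_front (a point): Middle of the outer face of the tray's end wall, the face to push, 30 mm above the table, at x = -167 mm in the rack's frame when home; axes as the rack's. The wall is 80 mm wide, 2 to 50 mm above the table, with a rolled rim at 48 mm that stands out 4 mm.
- tray_in (a point): Middle of the catch tray's floor, 10 mm above the table; the plain aluminium tray is 139 mm long and 80 mm wide outside, side walls up to 35 mm, end wall up to 50 mm, floor falling gently to the end wall. Site axes as the rack's.
- lane (a point): Point on the sloping lane floor (0.14 rad) under the lever's pivot, 48 mm above the rack's origin; axes as the rack's. The lane runs from its lip (x = -42 mm, 42 mm above the table) up to the end board (x = 182 mm), between side walls at y = +-36 mm, 34 mm above the lane floor.
- can_1: One of three identical small food cans (steel ends, plain paper label), 52 mm diameter, 60 mm long, about 140 g, lying across the lane of the rack so that it rolls downhill. The lowest can, at the gate at the start; the first to come out. Origin at its centre; its y axis is the can's axis (x and z turn as it rolls). Not to be touched by the robot.
- can_2: One of three identical small food cans (steel ends, plain paper label), 52 mm diameter, 60 mm long, about 140 g, lying across the lane of the rack so that it rolls downhill. The second can from the gate. Origin at its centre; its y axis is the can's axis (x and z turn as it rolls). Not to be touched by the robot.
- can_3: One of three identical small food cans (steel ends, plain paper label), 52 mm diameter, 60 mm long, about 140 g, lying across the lane of the rack so that it rolls downhill. The highest can; it stays in the rack. Origin at its centre; its y axis is the can's axis (x and z turn as it rolls). Not to be touched by the robot.
- salt_shaker: Glass salt shaker with a grey cap, 44 mm wide, 90 mm high, beyond the rack. Bystander, loose: leave where it is. Origin at the centre of its underside.
- spice_jar: Glass spice jar with a black cap, 41 mm wide, 105 mm high, beyond the rack. Bystander, loose: leave where it is. Origin at the centre of its underside.
- garlic: Garlic bulb, 53 mm, beyond the rack. Bystander, loose: leave where it is. Origin at the centre of its underside.
- matchbox: Matchbox, 37 x 53 x 15 mm, on the robot's side of the rack. Bystander, loose: leave where it is. Origin at the centre of its underside.
- spoon: Steel spoon, 191 mm long, at the right side of the table. Bystander, loose: leave where it is. Origin at the centre of its underside.
- mug_white: White mug with a handle, 86 x 124 x 107 mm, at the left side. Bystander, loose: leave where it is. Origin at the centre of its underside.

How it is judged:
By the outcome, as a careful person would: the job done as asked, in the order asked, and still so for the second after the job is handed in, with the robot touching nothing.
It also fails if it takes over 54 s, if anything falls off the work surface, if the arm or the gripper's body presses on something with over 40 N, if the wrist force passes 120 N, or if a joint passes its speed limit or range.

## Robot

A 6-joint arm with a two-finger parallel gripper is mounted at the origin on a cart in front of the work surface, level with it; the furniture and walls round the work are solid. World frame = base frame: x ahead of the robot, y to its left, z up, the work surface at z = 0. Lengths are in mm, angles in rad, forces in N, time in s.
With the tool pointing down it reaches from about 300 to 775 mm from the base axis. Payload 14.6 kg.
Tool frame: the origin (TCP) lies midway between the tips of the shut fingers; the grasp point (between the pads) lies behind it (manip.grip_depth is the z of the grasp point in the tool frame, in mm); z points along the fingers, y is the line along which they close (so a half turn about z gives the same grasp; the last joint's range is limited). The gripper opens to 94 mm and grips with 3 to 60 N. Pads are 16 mm wide; open, the fingers measure 119 mm over their backs; the gripper's body (75 mm by 177 mm) begins 78 mm behind the grasp point.
Start: joints at [-1.177, 0.3, 1.521, -0, 1.321, -0.067], TCP at [244.557, -492.627, 205.446] pointing down, gripper open.
Joint ranges: [-3.03, 3.03], [-0.79, 2.21], [0.23, 2.52], [-1.04, 4.18], [0, 3.07], [-2.55, 2.55]. Speed limits (rad/s): [2.22, 2.22, 2.57, 3.14, 3.14, 3.14].

## Interface

Orientations are given as [roll, pitch, yaw] about the fixed x, y, z axes, in that order (R = Rz(yaw) Ry(pitch) Rx(roll)).
In Python, from cell import manip gives the robot as it stands.
- The arm moves only by the shell command python3 nudge.py 'ROWS' [OPENING] [FORCE]. ROWS is a JSON list of rows, 1 to 5 of them, each of 6 numbers: dx, dy, dz in mm, then a rotation vector rx, ry, rz in rad; each row is the pose to reach, as a shift and turn from the pose commanded when the command began, along the tool's axes at that moment; what a row does not reach only later rows make up. A row lasts 1/10 s, in which the tool goes at most 50 mm and 0.15 rad, less where a joint would pass 70% of its speed; a pose out of reach is approached as far as the arm can. OPENING is the finger opening in mm, set as the command begins (- or left out keeps the last). The fingers move at their own pace and stop on an object; FORCE is the grip in N (left out, the last holds). Time passes only in rows, so rows that do not move let the fingers close. It prints the time, the measured TCP pose, the force, the opening and the grip force at its end.
- manip.read_state(): the state, without advancing time (a new reading comes with each control period).
- manip.camera(name): name is "side" or "top"; returns (picture, depth): 480x640x3 uint8, red, green, blue; 480x640 float32, mm along the optical axis (not along the pixel's ray), 0 where there is no reading.
- manip.camera_info(name): a dict with "K" (3x3 intrinsics, pixels), "rvec" (rotation vector, rad) and "tvec" (3), from world to camera coordinates, as OpenCV has them. Camera axes: x right, y down, z forward; pixel columns grow to the right and rows downward; lengths in mm; the calibration is good to about 2 mm. A picture is of the moment at which its call begins. camera_info takes no time and is no camera call.
- manip.sign_off(): hands the job in; it is judged then, once.
The state is a dict: "clock": time; "joints": joint angles; "qd": joint speeds; "effort": joint torques, N m; "eef_pos": TCP position; "eef_rot": TCP orientation; "wrist_force": force on the tool from outside, world axes, zero at the start; "moment": the same for the moment, N m; "finger_gap": finger opening in mm; "finger_force": force on a finger pad.
Only numpy, scipy, OpenCV 4.12 (cv2) and the standard library are available. Lean on these libraries where they do the work, as an engineer would, in place of code of your own. Each camera call takes 0.05 s, during which the arm holds its last target. There are 200 camera calls.

## Working session

There is one attempt and no reset: what is moved stays moved. The work goes in short steps, Python scripts to look and compute and a shell command to move; the robot and the scene stay as the last step left them, time stands still between calls to the robot, and variables do not carry over. Pictures are saved under pics/ and viewed, at most 10 in all, crops included, and the job is handed in when it is done.

```bash
ls; mkdir -p pics; python3 - <<'E'
from cell import manip
import cv2,numpy as np
s=manip.read_state();print(s['clock'],s['eef_pos'],s['eef_rot'],s['finger_gap'],manip.grip_depth)
for n in("top","side"):
    p,d=manip.camera(n);cv2.imwrite(f'pics/{n}0.png',p[:,:,::-1]);np.save(f'{n}0.npy',d)
    i=manip.camera_info(n);R=cv2.Rodrigues(np.array(i['rvec']))[0];print(n,i['K'],-R.T@np.array(i['tvec']))
E
```

```text
cell.py
nudge.py
pics
0.0 [ 244.45208131 -492.40426645  204.89923783] [-3.14046942e+00 -7.62156804e-05  4.60801064e-01] 94.13401240601179 -18.8
top [[442.25749173   0.         315.83368916]
 [  0.         442.25749173 237.51971909]
 [  0.           0.           1.        ]] [ 369.30508317   -6.06401233 1346.97119003]
side [[473.04245059   0.         311.93161817]
 [  0.         473.04245059 237.31963127]
 [  0.           0.           1.        ]] [ 772.83719933 -881.75849986 1232.88333771]
```

View pics/top0.png

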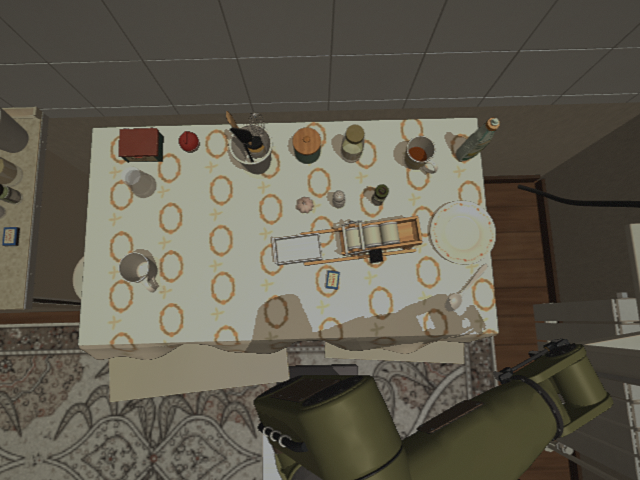

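View pics/side0.png

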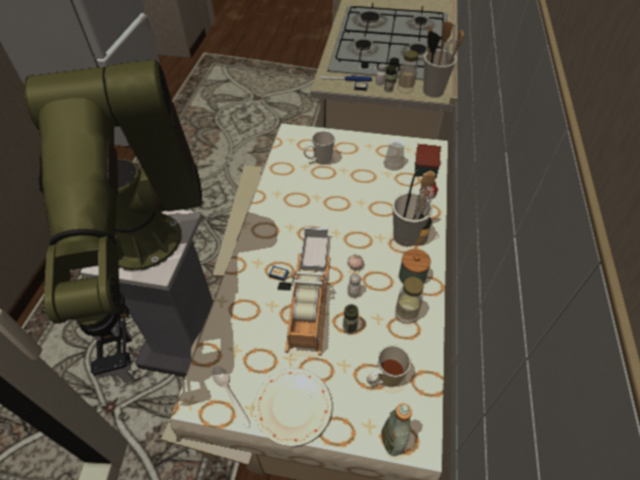

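The top view shows the tray at about (272–322, 248), the rack running right and slightly up to (420,230), the black paddle at (376,256) and the matchbox at (332,280). I'll enlarge this area.

```bash
cat > h.py <<'E'
from cell import manip
import cv2,numpy as np
def px2w(n,u,v,z=None,d=None):
    i=manip.camera_info(n);R=cv2.Rodrigues(np.array(i['rvec']))[0];t=np.array(i['tvec']).ravel()
    r=np.linalg.inv(i['K'])@[u,v,1.]
    c=-R.T@t; w=R.T@r
    s=(z-c[2])/w[2] if d is None else d
    return c+s*w
def w2px(n,P):
    i=manip.camera_info(n)
    return cv2.projectPoints(np.array(P,float).reshape(-1,3),np.array(i['rvec']),np.array(i['tvec']),np.array(i['K']),None)[0].reshape(-1,2)
E
python3 - <<'E'
import cv2
p=cv2.imread('pics/top0.png')[190:310,260:430]
cv2.imwrite('pics/top0c.png',cv2.resize(p,None,fx=4.7,fy=4.7,interpolation=cv2.INTER_CUBIC))
E
```

```text
(no output)
```

View pics/top0c.png

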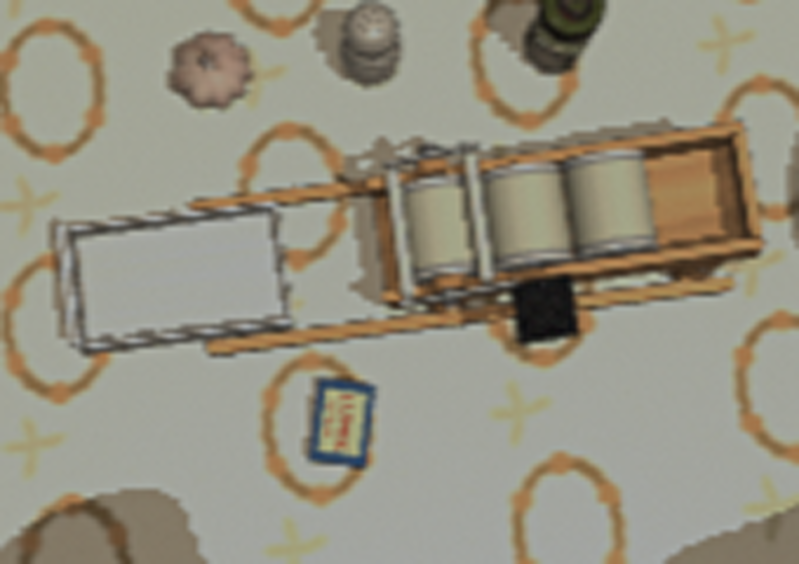

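```bash
python3 - <<'E'
from h import *
from scipy.optimize import least_squares
C=np.array([[192,207],[208,348],[733,285],[546,311]])
L=np.array([[-158,46,15],[-158,-46,15],[187,-46,15],[43,-64,127]],float)
px=C/4.7+[260,190]-0.4
def T(p,L):
    c,s=np.cos(p[2]),np.sin(p[2]); return np.c_[p[0]+c*L[:,0]-s*L[:,1],p[1]+s*L[:,0]+c*L[:,1],L[:,2]]
f=lambda p:(w2px('top',T(p,L))-px).ravel()
r=least_squares(f,[500,-100,-1.5]);p=r.x;print(p,r.fun.round(2))
np.save('rack.npy',p)
def inv(w): 
    c,s=np.cos(p[2]),np.sin(p[2]);d=w[:2]-p[:2];return np.array([c*d[0]+s*d[1],-s*d[0]+c*d[1]])
for q in[(54,226),(73,349)]:
    w=px2w('top',*(np.array(q)/4.7+[260,190]-.4),z=49);print('rim',w,inv(w))
for q in[(315,376),(375,382),(365,468),(308,460)]:
    w=px2w('top',*(np.array(q)/4.7+[260,190]-.4),z=15);print('match',w,inv(w))
Q=np.array([[43,-64,127],[50,-64,88],[-167,0,30],[-242,0,30]],float);print(T(p,Q))
# side check: paddle by depth top
d=np.load('top0.npy');u,v=px[3].round().astype(int);w=px2w('top',u,v,d=d[v,u]);print('paddle depth',w,inv(w))
ds=np.load('side0.npy')
for u,v in[(285,286),(317,232)]:
    w=px2w('side',u,v,d=ds[v,u]);print('side',w,inv(w))
print(w2px('side',T(p,Q)))
E
python3 - <<'E'
from h import *
for n in('top','side'):
    d=np.load(n+'0.npy');v,u=np.mgrid[:480,:640]
    i=manip.camera_info(n);R=cv2.Rodrigues(np.array(i['rvec']))[0];t=np.array(i['tvec']).ravel()
    r=np.stack([u.ravel(),v.ravel(),np.ones(u.size)])
    P=(R.T@(np.linalg.inv(i['K'])@r*d.ravel()-t[:,None])).T
    P=P[(d.ravel()>0)]
    print(n,'max height(mm), rows x 325.., cols y from 350 to -400, 50mm cells')
    for x in range(300,760,50):
        row=[]
        for y in range(350,-400,-50):
            m=(abs(P[:,0]-x)<25)&(abs(P[:,1]-y)<25);row.append(int(np.percentile(P[m,2],99)) if m.sum()>5 else -1)
        print(x,row)
E
```

```text
top max height(mm), rows x 325.., cols y from 350 to -400, 50mm cells
300 [4, 4, 3, 4, 3, 3, 4, 4, 665, 660, 3, 2, 2, 3, 3]
350 [5, 6, 6, 5, 5, 6, 6, 5, 5, 5, 6, 5, 4, 6, 4]
400 [6, 6, 6, 5, 5, 6, 5, 6, 6, 5, 6, 5, 5, 6, 4]
450 [5, 6, 6, 6, 6, 6, 5, 6, 19, 5, 5, 5, 5, 5, 5]
500 [5, 6, 6, 6, 5, 5, 6, 5, 22, 4, 125, 130, 6, 4, 5]
550 [6, 6, 5, 5, 6, 52, 35, 36, 17, 109, 130, 136, 103, 106, 8]
600 [7, 6, 6, 7, 6, 51, 35, 34, 5, 103, 117, 117, 116, 115, 21]
650 [5, 7, 6, 5, 6, 6, 17, 32, 44, 110, 115, 116, 112, 115, 23]
700 [6, 5, 6, 6, 6, 5, 45, 46, 87, 88, 5, 108, 6, 6, 4]
750 [5, 6, 7, 6, 5, 5, 38, 41, 89, 90, 7, 110, 5, 6, 5]
side max height(mm), rows x 325.., cols y from 350 to -400, 50mm cells
300 [5, 4, 6, 4, 4, 6, 4, 4, 660, 660, 5, 4, 3, 4, 3]
350 [7, 6, 6, 5, 6, 6, 5, 5, 6, 6, 6, 6, 6, 6, 5]
400 [6, 5, 6, 6, 6, 6, 5, 7, 6, 5, 6, 5, 6, 6, 6]
450 [6, 7, 6, 6, 7, 6, 6, 6, 21, 8, 5, 5, 6, 5, 5]
500 [5, 5, 7, 5, 7, 5, 6, 6, 20, 17, 125, 133, 5, 5, 5]
550 [8, 8, 7, 6, 5, 52, 36, 36, 33, 108, 128, 138, 104, 105, 8]
600 [6, 5, 7, 6, 6, 53, 36, 38, 35, 102, 117, 117, 116, 114, 24]
650 [7, 6, 5, 6, 7, 6, 13, 19, 18, 109, 115, 115, 115, 113, 23]
700 [7, 6, 6, 7, 6, 5, 40, 51, 85, 90, 5, 109, 84, 5, 6]
750 [6, 7, 8, 7, 6, 6, 36, 40, 87, 91, 5, 109, 102, 6, 6]
```

```bash
cat >> h.py <<'E'
from scipy.spatial.transform import Rotation as Ro
p=np.load('rack.npy')
def rack(x,y):
    c,s=np.cos(p[2]),np.sin(p[2]);return np.array([p[0]+c*x-s*y,p[1]+s*x+c*y])
def go(x,y,z):
    s=manip.read_state();R=Ro.from_euler('xyz',s['eef_rot'])
    W=np.r_[rack(x,y),z];G=Ro.from_euler('xyz',[np.pi,0,p[2]+np.pi/2])
    print('target',W.round(1),'delta',R.inv().apply(W-s['eef_pos']).round(1),'rot',(R.inv()*G).as_rotvec().round(3),'F',np.round(s['wrist_force'],1),'t',s['clock'])
E
python3 -c "
from h import *
go(-290,0,205)"
```

```text
target [570.3 166.  205. ] delta [ 5.846e+02 -4.449e+02  4.000e-01] rot [-0.001  0.     0.368] F [1.1 0.4 0.4] t 0.1
```

```bash
python3 nudge.py '[[38,-29,0,0,0,0],[77,-58,0,0,0,0],[116,-88,0,0,0,0],[155,-118,0,0,0,0],[194,-148,0,0,0,0]]' 0 10; python3 nudge.py '[[39,-30,0,0,0,0],[78,-60,0,0,0,0],[117,-89,0,0,0,0],[156,-119,0,0,0,0],[195,-148,0,0,0,0]]'; python3 -c "
from h import *
go(-290,0,205)"
```

```text
clock: 0.6
eef_pos: [352.8, -271.9, 205.3]
eef_rot: [-3.141, -0.0, 0.46]
wrist_force: [-0.3, -0.2, 0.9]
finger_gap: 57.2
finger_force: 0.0
clock: 1.1
eef_pos: [461.7, -52.5, 205.4]
eef_rot: [3.142, 0.0, 0.461]
wrist_force: [1.4, -1.0, 0.6]
finger_gap: 17.4
finger_force: 0.0
target [570.3 166.  205. ] delta [ 194.3 -147.4    0.4] rot [0.    0.    0.369] F [ 1.4 -1.   0.6] t 1.1
```

```bash
python3 nudge.py '[[39,-30,0,0,0,0.08],[78,-60,0,0,0,0.16],[117,-89,0,0,0,0.24],[156,-118,0,0,0,0.32],[194,-147,0,0,0,0.369]]'; python3 -c "
from h import *
go(-290,0,26)"
```

```text
clock: 1.6
eef_pos: [570.2, 165.5, 205.1]
eef_rot: [3.141, 0.0, 0.089]
wrist_force: [0.7, -1.5, 0.5]
finger_gap: 0.5
finger_force: 0.0
target [570.3 166.   26. ] delta [  0.2  -0.5 179.1] rot [ 0.     0.    -0.003] F [ 0.7 -1.5  0.5] t 1.6
```

```bash
python3 nudge.py '[[0,0,45,0,0,0],[0,0,90,0,0,0],[0,0,135,0,0,0],[0,0,165,0,0,0],[0,0,179,0,0,0]]'; python3 nudge.py '[[0,8,0,0,0,0],[0,15,0,0,0,0],[0,22,0,0,0,0],[0,28,0,0,0,0],[0,34,0,0,0,0]]';  python3 -c "
from h import *
go(-182,0,26)
p,d=manip.camera('top');s=manip.camera('side')[0]
cv2.imwrite('pics/a.png',cv2.resize(np.hstack([p[190:310,240:400],s[190:310,240:400]]),None,fx=2.5,fy=2.5,interpolation=cv2.INTER_CUBIC)[:,:,::-1])"
```

```text
clock: 2.1
eef_pos: [568.2, 163.1, 23.3]
eef_rot: [3.141, 0.005, 0.092]
wrist_force: [-0.1, 0.4, 0.3]
finger_gap: 0.3
finger_force: 0.0
clock: 2.6
eef_pos: [573.4, 129.0, 27.4]
eef_rot: [-3.141, -0.002, 0.091]
wrist_force: [0.1, 1.6, 1.6]
finger_gap: 0.5
finger_force: 1.1
target [580.2  58.4  26. ] delta [ 0.4 70.9  1.4] rot [-0.    -0.002 -0.001] F [0.1 1.6 1.6] t 2.6
```

View pics/a.png

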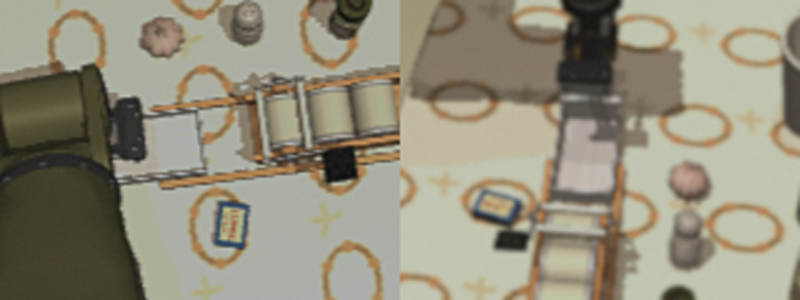

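The gripper is centred on the tray's end wall and touching it, at about (585,95) in the right half. I'll push it home.

```bash
python3 nudge.py '[[0,7,0,0,0,0],[0,14,0,0,0,0],[0,21,0,0,0,0],[0,28,0,0,0,0],[0,34,0,0,0,0]]'; python3 nudge.py '[[0,6,0,0,0,0],[0,12,0,0,0,0],[0,18,0,0,0,0],[0,23,0,0,0,0],[0,26,0,0,0,0]]';  python3 -c "
from h import *
go(-182,0,26)"
```

```text
clock: 3.2
eef_pos: [576.1, 95.0, 26.5]
eef_rot: [-3.142, -0.0, 0.092]
wrist_force: [1.7, 2.9, 1.6]
finger_gap: 0.5
finger_force: 1.1
clock: 3.7
eef_pos: [578.4, 69.3, 26.4]
eef_rot: [3.142, 0.0, 0.092]
wrist_force: [1.3, 2.6, 0.6]
finger_gap: 0.3
finger_force: 1.1
target [580.2  58.4  26. ] delta [ 0.8 11.   0.4] rot [ 0.     0.    -0.001] F [1.3 2.6 0.6] t 3.7
```

```bash
python3 nudge.py '[[0,2,0,0,0,0],[0,4,0,0,0,0],[0,6,0,0,0,0],[0,7,0,0,0,0],[0,8,0,0,0,0]]'; python3 nudge.py '[[0,1,0,0,0,0],[0,2,0,0,0,0],[0,3,0,0,0,0],[0,3,0,0,0,0]]'
```

```text
clock: 4.2
eef_pos: [579.1, 61.8, 26.4]
eef_rot: [-3.142, 0.0, 0.092]
wrist_force: [1.2, 2.1, -0.6]
finger_gap: 0.6
finger_force: 1.0
clock: 4.6
eef_pos: [579.3, 58.7, 26.4]
eef_rot: [3.142, 0.0, 0.092]
wrist_force: [0.8, 1.1, 0.6]
finger_gap: 0.8
finger_force: 0.5
```

```bash
python3 nudge.py '[[0,1,0,0,0,0],[0,2,0,0,0,0],[0,3,0,0,0,0]]'|grep -E 'pos|wrist'; python3 nudge.py '[[0,1,0,0,0,0],[0,2,0,0,0,0],[0,2,0,0,0,0]]'|grep -E 'pos|wrist'
```

```text
eef_pos: [579.4, 57.6, 26.5]
wrist_force: [-0.2, 21.7, 1.6]
eef_pos: [579.4, 57.5, 26.5]
wrist_force: [-0.7, 28.7, 1.1]
```

```bash
python3 nudge.py '[[0,-12,0,0,0,0],[0,-35,0,0,0,0],[0,-35,-45,0,0,0],[0,-35,-95,0,0,0],[0,-35,-145,0,0,0]]'|grep -E 'pos|wrist'; python3 -c "
from h import *
go(46,-66,165)
cv2.imwrite('pics/b.png',manip.camera('top')[0][:,:,::-1])"
```

```text
eef_pos: [576.0, 88.6, 173.0]
wrist_force: [1.0, -0.8, -0.2]
target [ 535.5 -174.7  165. ] delta [-64.5 258.5   8.2] rot [ 0.001  0.001 -0.   ] F [ 1.  -0.8 -0.2] t 5.7
```

```bash
python3 nudge.py '[[-13,45,0,0,0,0],[-26,90,0,0,0,0],[-39,135,0,0,0,0],[-52,180,0,0,0,0],[-62,225,0,0,0,0]]'|grep -E 'pos|wrist'; python3 nudge.py '[[-2,20,0,0,0,0],[-2,33,0,0,0,0],[-2,33,20,0,0,0],[-2,33,25,0,0,0],[-2,33,25,0,0,0]]'|grep -E 'pos|wrist'; python3 -c "
from h import *
go(46,-66,127)
p,d=manip.camera('top');s=manip.camera('side')[0]
cv2.imwrite('pics/c.png',cv2.resize(np.hstack([p[190:310,250:410],s[210:330,220:380]]),None,fx=2.5,fy=2.5,interpolation=cv2.INTER_CUBIC)[:,:,::-1])"
```

```text
eef_pos: [534.5, -142.9, 171.3]
wrist_force: [1.0, -0.0, -0.7]
eef_pos: [536.3, -173.3, 145.7]
wrist_force: [0.4, 0.2, 0.4]
target [ 535.5 -174.7  127. ] delta [-0.8  1.3 18.7] rot [-0.001  0.002  0.   ] F [0.4 0.2 0.4] t 6.75
```

View pics/c.png

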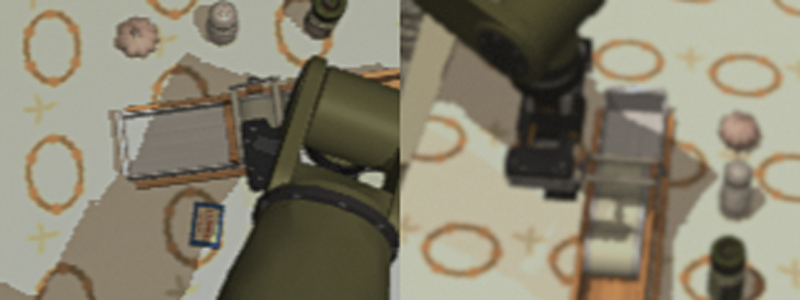

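The tray's rear edge is at the lane lip at about (235,140) left, so it is home. The fingers are over the paddle at about (560,190) right. First press.

```bash
python3 nudge.py '[[-1,1,9,0,0,0],[-1,1,16,0,0,0],[-1,2,22,0,0,0],[-1,3,28,0,0,0],[-1,4,34,0,0,0]]'|grep -E 'pos|wrist'; python3 nudge.py '[[0,0,6,0,0,0],[0,1,11,0,0,0],[0,1,16,0,0,0],[0,1,19,0,0,0],[0,1,21,0,0,0]]'|grep -E 'pos|wrist'
```

```text
eef_pos: [536.1, -178.5, 112.2]
wrist_force: [1.0, -2.4, 4.7]
eef_pos: [536.2, -178.9, 91.3]
wrist_force: [0.4, 3.1, 6.5]
```

Press on to the stop.

```bash
python3 nudge.py '[[0,0,1,0,0,0],[0,0,2,0,0,0],[0,0,3,0,0,0]]'|grep -E 'pos|wrist';python3 nudge.py '[[0,0,1,0,0,0],[0,0,1,0,0,0],[0,0,1,0,0,0]]'|grep -E 'pos|wrist'; python3 -c "
from h import *
p,d=manip.camera('top');s=manip.camera('side')[0]
cv2.imwrite('pics/d.png',cv2.resize(np.hstack([p[190:310,250:410],s[210:330,220:380]]),None,fx=2.5,fy=2.5,interpolation=cv2.INTER_CUBIC)[:,:,::-1])"
```

```text
eef_pos: [536.4, -178.8, 88.8]
wrist_force: [-2.1, 4.0, 14.2]
eef_pos: [536.5, -178.8, 88.7]
wrist_force: [-4.5, 4.3, 17.6]
```

View pics/d.png

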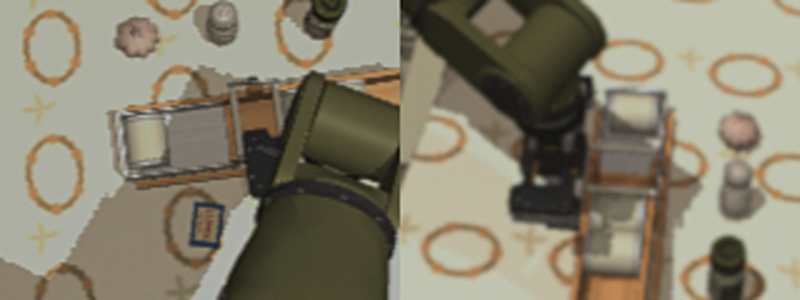

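The force rise shows the lever is at its stop, and can 1 lies at the tray's front (145,140). Releasing now, then waiting for can 2 to roll to the gate.

```bash
python3 nudge.py '[[0,0,-14,0,0,0],[1,-2,-28,0,0,0],[1,-4,-42,0,0,0],[1,-5,-54,0,0,0],[1,-5,-62,0,0,0]]'|grep -E 'pos|wrist'; python3 nudge.py '[[0,0,0,0,0,0],[0,0,0,0,0,0],[0,0,0,0,0,0],[0,0,0,0,0,0],[0,0,0,0,0,0]]'|grep -E 'pos|wrist';python3 nudge.py '[[0,0,0,0,0,0],[0,0,0,0,0,0],[0,0,0,0,0,0],[0,0,0,0,0,0],[0,0,0,0,0,0]]'|grep -E 'pos|wrist'; python3 -c "
from h import *
p,d=manip.camera('top');s=manip.camera('side')[0]
cv2.imwrite('pics/e.png',cv2.resize(np.hstack([p[190:310,250:410],s[210:330,220:380]]),None,fx=2.5,fy=2.5,interpolation=cv2.INTER_CUBIC)[:,:,::-1])"
```

```text
eef_pos: [536.7, -174.0, 150.6]
wrist_force: [-0.9, 0.1, -0.1]
eef_pos: [536.4, -174.1, 149.1]
wrist_force: [-0.3, 0.6, -0.3]
eef_pos: [536.6, -174.1, 149.5]
wrist_force: [0.3, -0.2, -0.2]
```

View pics/e.png

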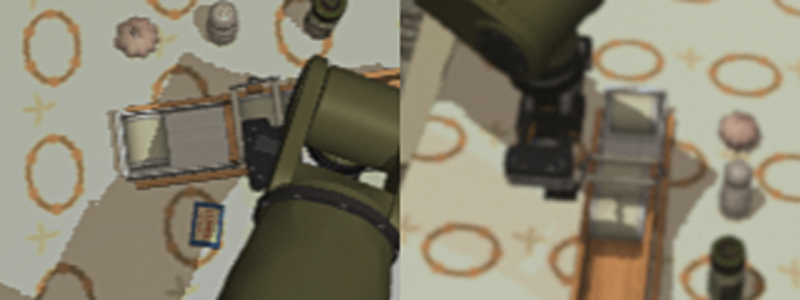

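Can 2 is at the gate (260,105), can 3 is behind it, and can 1 is still in the tray. Second press, same as the first.

```bash
python3 nudge.py '[[-1,1,12,0,0,0],[-1,1,19,0,0,0],[-1,2,25,0,0,0],[-1,3,31,0,0,0],[-1,5,38,0,0,0]]'|grep -E 'pos|wrist'; python3 nudge.py '[[0,0,6,0,0,0],[0,0,11,0,0,0],[0,0,16,0,0,0],[0,0,19,0,0,0],[0,0,22,0,0,0]]'|grep -E 'pos|wrist'; python3 nudge.py '[[0,0,1,0,0,0],[0,0,2,0,0,0],[0,0,3,0,0,0],[0,0,3,0,0,0],[0,0,3,0,0,0]]'|grep -E 'pos|wrist'
```

```text
eef_pos: [536.1, -179.3, 111.1]
wrist_force: [-1.2, -0.2, 3.5]
eef_pos: [536.1, -178.9, 89.3]
wrist_force: [0.7, 1.4, 5.9]
eef_pos: [536.5, -178.9, 88.4]
wrist_force: [-6.9, 2.6, 23.7]
```

```bash
python3 nudge.py '[[0,0,0,0,0,0],[0,0,0,0,0,0],[0,0,0,0,0,0]]'|grep -E 'pos|wrist'; python3 -c "
from h import *
p,d=manip.camera('top');s=manip.camera('side')[0]
cv2.imwrite('pics/f.png',cv2.resize(np.hstack([p[190:310,250:410],s[210:330,220:380]]),None,fx=2.5,fy=2.5,interpolation=cv2.INTER_CUBIC)[:,:,::-1])"
```

```text
eef_pos: [536.5, -178.8, 88.3]
wrist_force: [-7.2, 3.0, 24.2]
```

View pics/f.png

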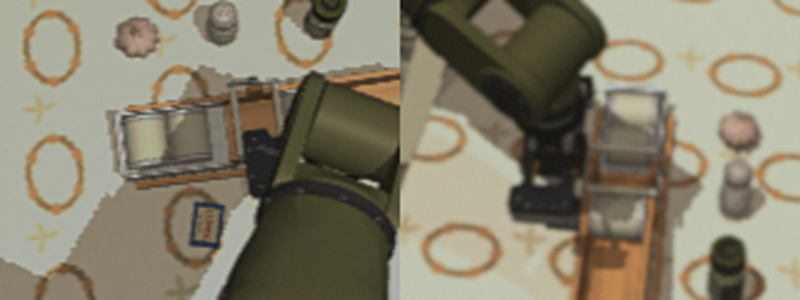

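Both cans lie in the tray (145,140) and (190,135), and can 3 is held in the lane. I'll release and pull the arm clear.

```bash
python3 nudge.py '[[0,0,-14,0,0,0],[1,-2,-28,0,0,0],[1,-4,-42,0,0,0],[1,-5,-54,0,0,0],[1,-5,-70,0,0,0]]'|grep -E 'pos|wrist'; python3 nudge.py '[[0,0,-30,0,0,0],[-20,0,-60,0,0,0],[-50,10,-80,0,0,0],[-85,30,-80,0,0,0],[-120,60,-80,0,0,0]]'|grep -E 'pos|wrist';python3 nudge.py '[[-30,35,0,0,0,0],[-60,70,0,0,0,0],[-80,110,0,0,0,0],[-80,140,0,0,0,0],[-80,140,0,0,0,0]]'|grep -E 'pos|wrist'; python3 -c "
from h import *
p,d=manip.camera('top');s=manip.camera('side')[0]
cv2.imwrite('pics/g.png',cv2.resize(np.hstack([p[190:310,250:410],s[210:330,220:380]]),None,fx=2.5,fy=2.5,interpolation=cv2.INTER_CUBIC)[:,:,::-1])"
```

```text
eef_pos: [536.3, -173.6, 156.7]
wrist_force: [0.3, 0.6, 0.8]
eef_pos: [421.5, -244.6, 237.3]
wrist_force: [-0.4, 0.3, -0.2]
eef_pos: [354.9, -394.0, 236.1]
wrist_force: [0.6, 0.7, 0.3]
```

View pics/g.png

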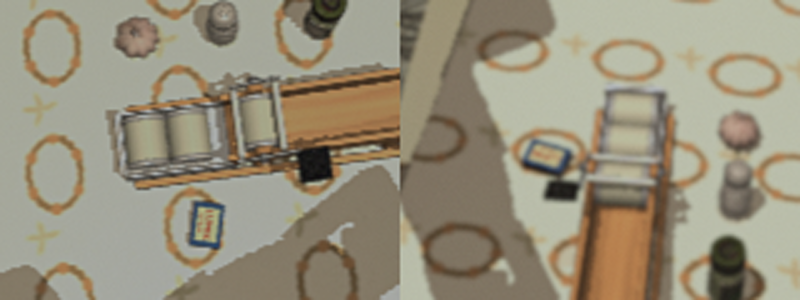

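```bash
python3 -c "
from h import *
c,s=np.cos(p[2]),np.sin(p[2])
for q in [(118,114),(126,182)]:
    w=px2w('top',q[0]/2.5+250-.3,q[1]/2.5+190-.3,z=49);d=w[:2]-p[:2];print(c*d[0]+s*d[1],-s*d[0]+c*d[1])
T=px2w
dep=manip.camera('side')[1]
a=np.r_[rack(-171,0),49]
# height profile along the centre line near the end wall
v,u=np.mgrid[:480,:640];i=manip.camera_info('side');R=cv2.Rodrigues(np.array(i['rvec']))[0];t=np.array(i['tvec']).ravel()
P=(R.T@(np.linalg.inv(i['K'])@np.stack([u.ravel(),v.ravel(),np.ones(u.size)])*dep.ravel()-t[:,None])).T
d=P[:,:2]-p[:2];X=c*d[:,0]+s*d[:,1];Y=-s*d[:,0]+c*d[:,1]
m=(abs(Y)<30)&(P[:,2]>43)&(X<-150)&(X>-200)&(P[:,2]<53);print(m.sum(),np.percentile(X[m],[0,5,50]))
"
```

```text
-168.32744992432194 36.007286883581685
-168.0757108233383 -46.40376474494006
53 [-171.88978608 -169.34304385 -164.0567426 ]
```

The tray is home: its rim is at x ≈ -171 to -168 mm, where -171 mm is expected.

```bash
python3 -c "
from cell import manip
print(manip.read_state()['clock'],manip.sign_off())"
```

```text
the job is handed in; nothing more can be done
13.7 None
```

Job handed in at 13.7 s: the tray is fully home with two cans in it, the third can is held behind the gate, the lever is back up, the cans were not touched, and I saw nothing else near the rack moved.

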